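# Clamp the red-capped bottle

## Robot

A 6-joint arm with a two-finger parallel gripper is mounted at the origin on a cart in front of the work surface, level with it; the furniture and walls round the work are solid. World frame = base frame: x ahead of the robot, y to its left, z up, the work surface at z = 0. Lengths are in m, angles in rad, forces in N, time in s.
With the tool pointing down it reaches from about 0.425 to 0.95 m from the base axis. Payload 3.5 kg.
Tool frame: the origin (TCP) lies midway between the tips of the shut fingers; the grasp point (between the pads) lies 19 mm behind it; z points along the fingers, y is the line along which they close (so a half turn about z gives the same grasp; the last joint's range is limited). The gripper opens to 85 mm and grips with 20 to 120 N. Pads are 22 mm wide; open, the fingers measure 114 mm over their backs; the gripper's body (76 mm by 85 mm) begins 54 mm behind the grasp point. The pads swing forward as they close: fully open they stand 13 mm farther back than shut.
Start: joints at [-1.435, 0.286, 1.577, -0, 1.279, -0.15], TCP at [0.19, -0.648, 0.231] pointing down, gripper open.
Joint ranges: [-2.77, 2.77], [-0.9, 2.22], [0.21, 2.48], [-1.53, 4.67], [0.24, 2.81], [-2.84, 2.84]. Speed limits (rad/s): [2.79, 2.79, 3.14, 3.14, 3.14, 3.14].

## Interface

Orientations are given as a unit quaternion [x, y, z, w].
In Python, from plant import get_state, read_camera, ctrl gives the robot as it stands.
- The arm moves only by the shell command python3 -m crank 'ROWS' [FORCE]. ROWS is JSON, a list of rows, each a list of 3 entries, a list of its own where there are three numbers: the shift along the tool's x, y, z in mm, then the turn about the tool's z in degrees, then the closure in counts, from 0 (fully open) to 255 (shut). In form: [[[tx, ty, tz], yaw, claw], ...]. A call has 1 to 10 rows; each row is the pose to reach, as a shift and turn from the pose commanded when the call began, along the tool's axes at that moment; what a row does not reach only later rows make up. A row lasts 1/10 s, in which the tool goes at most 50 mm and 8.59 degrees, less where a joint would pass 70% of its speed; a pose out of reach is approached as far as the arm can. A call with a gripper value outside its range is refused whole. The fingers move at their own pace and stop on an object; FORCE is the grip in N (left out, the last holds). Time passes only in rows, so rows that repeat a pose let the fingers close. It gives the time, the measured TCP pose, the force, the opening and the grip force at its end, in the units of the state.
- get_state(): the state, without advancing time (a new reading comes with each control period).
- read_camera(name): name is "scene" or "top" or "wrist"; returns a dict with "frame" (480x640x3 uint8, blue, green, red), "range_z" (480x640 float32, m along the optical axis (not along the pixel's ray), 0 where there is no reading), "vfov" (degrees; the focal length in pixels is half the picture's height over the tangent of half this angle, whatever the lens; pixels are square), "cx", "cy" (the principal point, pixels), "k1" (the pictures are not rectified: a ray, as slopes to the right and down, at radius r is drawn at 1 + k1 r^2 times it, then the intrinsics apply), "origin" and "orientation" of the camera in the world. Camera axes: x right, y down, z forward; pixel columns grow to the right and rows downward; lengths in m; the calibration is good to about 2 mm. A picture is of the moment at which its call begins.
- ctrl.sign_off(): hands the job in; it is judged then, once.
The state is a dict: "time": time; "qpos": joint angles; "dq": joint speeds; "joint_efforts": joint torques, N m; "eef_pos": TCP position; "tcp_rot": TCP orientation; "contact_force": force on the tool from outside, world axes, zero at the start; "wrist_torque": the same for the moment, N m; "opening": opening from 0.0 (shut) to 1.0 (fully open); "finger_force": force on a finger pad.
Only numpy, scipy, OpenCV 4.12 (cv2) and the standard library are available. Lean on these libraries where they do the work, as an engineer would, in place of code of your own. Each camera call takes 0.05 s, during which the arm holds its last target. There are 200 camera calls.

## Task

Stand the red-capped amber bottle upright in the bay of the bottle clamp and let go of it; then turn the clamp's black wing knob clockwise until the jaw grips the bottle and the resistance rises sharply, and from there give it one eighth of a turn more (the red pointer ends in the green band) and no further. Leave the knob like that, and leave the other bottles and the carton where they stand.

Things in the scene. Friction and masses are not known exactly. Their poses are not given: they have to be found in the camera images.
- reagent_b: The bottle to clamp: amber, the only one with a red cap. Round body 43 mm in diameter and straight from its foot to about 50 mm up, then a shoulder; red cap 23 mm in diameter between 71 and 85 mm; 85 mm tall in all; 0.09 to 0.18 kg. Origin: centre of its underside, z up its axis.
- clamp: Bottle clamp fixed to the worktop: plate 180x70 mm, 8 mm thick; origin on the worktop 15 mm along +x from the plate middle. +x runs from the blue gearbox with knob (robot side) to the fixed V jaw (far end); jaws close along x, are 46 mm wide (y), top 24 mm above the plate; fingers closing along y fit beside the bottle. Fixed grey duct 128 mm high at world y 0.22 to 0.29 stands between clamp and bottles.
- clamp_bay (a point): On the top face of the base plate (8 mm above the worktop), where the centre of the bottle foot lies once clamped; axes as the clamp. At the start the bottle has 8 to 17 mm of free play towards -x and none towards +x, so set it down some 4 mm short of this point (towards -x); the sliding jaw then pushes it home.
- knob_grip (a point): Point on the wing knob axis, 13 mm below the wing top. z points outward along that axis, which leans 30 deg from vertical towards the clamp -x. Wing: bar 46 mm long (point x), 14 mm thick (point y, grip across it), 32 mm high, from 19 mm below this point to 13 mm above. Below lie the knob foot (44 mm wide disc, top 23 mm down) and the scale disc (68 mm wide, 29 mm down). Turns with the knob.
- knob (a joint): Turn of the wing knob, with its red pointer, relative to the scale disc, rad, clockwise positive; 0 at the start (pointer on the white zero line of the disc). It grows only once the jaw has pinched the bottle: it is the extra turn. The green band of the disc covers 0.52 to 1.05 rad (30 to 60 deg). It stays where left; turning the knob back loosens the screw, not this value.
- scale_disc (a joint): Turn of the screw with its black scale disc under the knob, rad; grows clockwise seen from outside (tightening); 0 to 0.85 at the start. The knob carries it along with about 0.05 N m; 1 rad moves the sliding jaw 10 mm. When the jaw pinches the bottle (at 1.7 to 1.8) it stands still, the resistance rises sharply to about 0.25 N m and the knob turns on alone. Let go, it springs back under 0.1.
- knob_pointer (a point): Tip of the red pointer on the knob, 28 mm from its axis.
- zero_line (a point): White zero line of the scale disc, 30 mm from the axis.
- reagent_a: Bystander, loose: amber bottle with white cap, 47 mm diameter, 97 tall. Origin: centre of its underside. Fixed obstacles round the bottles: blue can 0.25 m high whose front edge runs from world (0.534, 0.131) to (0.570, -0.035); grey upright panel 0.79 m high from x = 0.762 on, at y 0.13 to 0.42; cabinet with things on it, 0.47 m high, at x over 0.53 and y under -0.15.
- reagent_c: Bystander, loose: amber bottle with white cap, 47 mm diameter, 97 tall. Origin: centre of its underside.
- standard_1: Bystander, loose: white bottle with white cap, 47 mm diameter, 92 tall. Origin: centre of its underside.
- standard_2: Bystander, loose: white bottle with white cap, 47 mm diameter, 92 tall. Origin: centre of its underside.
- lamp_carton: Bystander, loose: small white carton, 42x42x82 mm. Origin: centre of its underside.
- jaw: The clamp's sliding jaw: a flat rubber-faced block 46 mm wide (y), 14 mm thick, 24 mm high above the plate; origin on its rubber face at plate height, axes as the clamp's. Driven only by the screw; at scale_disc = 0 its face lies 38.5 mm before the bay's point towards -x.
Not all that is in view belongs to the job. There is more than one size of the clamp; the job needs the larger. What is shaped like the reagent_b but purple is not meant.

How it is judged:
By the outcome, as a careful person would: the job done as asked, in the order asked, and still so for the second after the job is handed in, with the robot touching nothing.
It also fails if it takes over 69 s, if anything falls off the work surface, if the arm or the gripper's body presses on something with over 40 N, if the wrist force passes 120 N, or if a joint passes its speed limit or range.

## Working session

There is one attempt and no reset: what is moved stays moved. The work goes in short steps, Python scripts to look and compute and a shell command to move; the robot and the scene stay as the last step left them, time stands still between calls to the robot, and variables do not carry over. Pictures are saved under pics/ and viewed, at most 10 in all, crops included, and the job is handed in when it is done.

```bash
mkdir -p pics; ls
cat > h.py <<'E'
import numpy as np, cv2
from plant import get_state, read_camera, ctrl
from scipy.spatial.transform import Rotation as R
def cam(n):
    c=read_camera(n); c['f']=240/np.tan(np.radians(c['vfov']/2)); c['R']=R.from_quat(c['orientation']).as_matrix(); c['o']=np.array(c['origin']); return c
def rays(c,uv):
    uv=np.atleast_2d(np.array(uv,float)); d=(uv-[c['cx'],c['cy']])/c['f']; u=d.copy()
    for _ in range(20): u=d/(1+c['k1']*(u**2).sum(1,keepdims=True))
    return np.c_[u,np.ones(len(u))]@c['R'].T
def onplane(c,uv,z):
    r=rays(c,uv); return c['o']+r*((z-c['o'][2])/r[:,2])[:,None]
def pts(c,uv):
    uv=np.atleast_2d(uv).astype(int); return c['o']+rays(c,uv)*c['range_z'][uv[:,1],uv[:,0]][:,None]
def blobs(c,m,amin=30):
    n,l,s,ce=cv2.connectedComponentsWithStats(m.astype(np.uint8))
    return [(s[i,4],ce[i],s[i,:4],l==i) for i in range(1,n) if s[i,4]>=amin]
E
python3 - <<'E'
from h import *
a=cam('scene');b=cam('top')
cv2.imwrite('pics/s.png',a['frame']);cv2.imwrite('pics/t.png',b['frame'])
import pickle;pickle.dump((a,b),open('c.pkl','wb'))
for c in(a,b):
    print(c['o'],c['R'][:,2],c['k1'],c['vfov'])
    h=cv2.cvtColor(c['frame'],cv2.COLOR_BGR2HSV)
    m=((h[...,0]<6)|(h[...,0]>174))&(h[...,1]>150)&(h[...,2]>80)
    for A,ce,s,l in blobs(c,m,15): print('red',A,ce,s,pts(c,ce))
print(get_state())
E
```

```text
pics
[0.04948823 0.59274873 0.90904421] [ 0.49625069 -0.3504276  -0.79431464] -0.08661443917146013 50.9907451925478
red 89 [325.12359551 219.95505618] [320 215  11  11] [[0.59956693 0.16623358 0.08557433]]
red 244 [158.04098361 254.70901639] [149 245  19  19] [[0.66541995 0.50686759 0.15932961]]
[0.403245   0.22503583 1.25590329] [ 0.13189247  0.00972932 -0.99121628] -0.011155472576305874 54.47602665935557
red 74 [207.55405405 197.2972973 ] [202 192  11  11] [[0.6735108  0.50303816 0.16045801]]
red 15 [348.  227.2] [346 225   5   5] [[0.60611633 0.16097362 0.08267046]]
{'time': 0.1, 'qpos': array([-1.43499321e+00,  2.87089143e-01,  1.57798470e+00, -6.85138514e-06,
        1.27860974e+00, -1.49996472e-01]), 'dq': array([-0.00178244, -0.00071567, -0.00187674,  0.00221582,  0.00143008,
        0.0001216 ]), 'joint_efforts': array([ 1.07225584e-03, -4.07294333e+01, -2.93698043e+01, -1.01840239e-04,
        3.40276194e-03,  5.49804341e-06]), 'eef_pos': array([ 0.19024939, -0.64703388,  0.23010231]), 'tcp_rot': array([ 9.89806505e-01,  1.42414851e-01,  4.13991098e-06, -1.04546611e-03]), 'contact_force': array([ 0.12278024, -0.17338808, -0.2644057 ]), 'wrist_torque': array([ 0.0110336 ,  0.08316082, -0.04712907]), 'finger_force': 0.0, 'opening': 0.9980809340851211}
```

View pics/s.png

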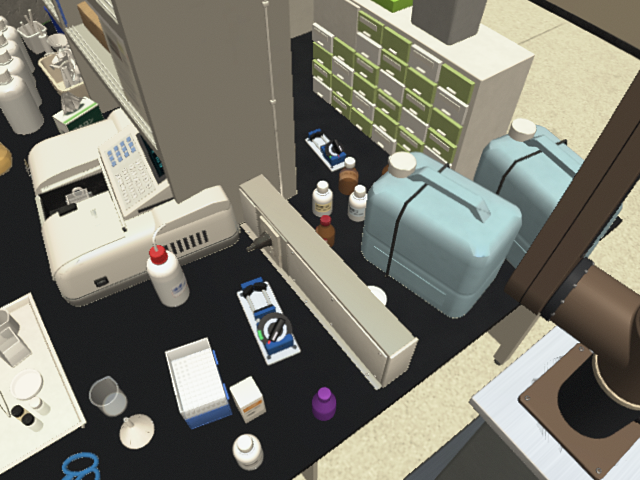

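View pics/t.png

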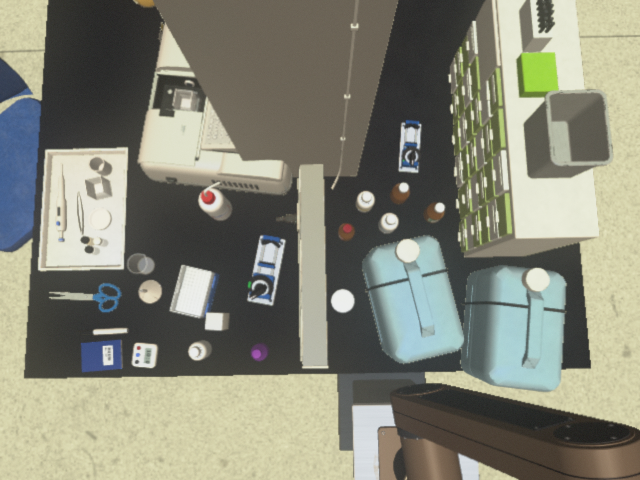

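The scene view shows the red cap at (325,220), with the duct between the bottles and the larger clamp at (268,320). The top view shows the red-capped bottle at (347,231), white bottles at (365,201) and (389,223), and the clamp at (267,270).

```bash
cat >> h.py <<'E'
def rows_for(p,closedir=None):
    """tool-frame shift mm to put TCP at p; yaw deg to make tool y along closedir (deg world), nearest options"""
    s=get_state(); T=R.from_quat(s['tcp_rot']).as_matrix()
    d=T.T@(np.array(p)-s['eef_pos'])*1000
    out=[d.round(1)]
    if closedir is not None:
        y=np.degrees(np.arctan2(T[1,1],T[0,1])); e=(y-closedir+90)%180-90
        out+=['yaw',round(e,1),'q6',round(np.degrees(s['qpos'][5]),1)]
    return out
E
python3 - <<'E'
from h import *
import pickle
a,b=pickle.load(open('c.pkl','rb'))
for n,c in(('scene',a),('top',b)):
    vv,uu=np.mgrid[0:480,0:640]; P=pts(c,np.c_[uu.ravel(),vv.ravel()]).reshape(480,640,3)
    h=cv2.cvtColor(c['frame'],cv2.COLOR_BGR2HSV)
    # caps near bottles
    reg=(P[...,0]>.5)&(P[...,0]<.8)&(P[...,1]>-.1)&(P[...,1]<.215)&(P[...,2]>.07)&(P[...,2]<.105)
    for A,ce,s,l in blobs(c,reg,15): print(n,'cap',A,ce.round(),P[l].mean(0).round(4), P[l][:,2].max().round(3))
    reg=(P[...,0]>.3)&(P[...,0]<.75)&(P[...,1]>.3)&(P[...,1]<.48)&(P[...,2]>.004)&(P[...,2]<.013)
    for A,ce,s,l in blobs(c,reg,300):
        q=P[l][:,:2].astype(np.float32)*1000; print(n,'plate',A,cv2.minAreaRect(q),cv2.boxPoints(cv2.minAreaRect(q)).round(0).tolist())
    reg=(P[...,0]>.35)&(P[...,0]<.75)&(P[...,1]>.3)&(P[...,1]<.46)&(P[...,2]>.02)&(P[...,2]<.13)
    for A,ce,s,l in blobs(c,reg,60):
        print(n,'tall',A,ce.round(),P[l].mean(0).round(3),P[l].min(0).round(3),P[l].max(0).round(3))
    bl=(h[...,0]>100)&(h[...,0]<125)&(h[...,1]>120)&(P[...,1]>.3)&(P[...,1]<.46)&(P[...,0]>.4)
    for A,ce,s,l in blobs(c,bl,20): print(n,'blue',A,P[l].mean(0).round(3),P[l].min(0).round(3),P[l].max(0).round(3))
c=cv2.resize(a['frame'][265:375,215:325],(600,600),interpolation=cv2.INTER_CUBIC);cv2.imwrite('pics/crop.png',c)
print(rows_for([.45,-.2,.33],90))
E
```

```text
scene cap 15 [336. 141.] [ 0.7948 -0.0141  0.0738] 0.077
scene cap 15 [389. 160.] [ 0.6559 -0.0632  0.0864] 0.098
scene cap 141 [349. 164.] [0.6991 0.0212 0.0881] 0.102
scene cap 299 [282. 175.] [0.7623 0.1684 0.0884] 0.105
scene cap 154 [322. 188.] [0.6781 0.1161 0.0844] 0.095
scene cap 155 [359. 192.] [0.619  0.0563 0.0842] 0.095
scene cap 102 [325. 220.] [0.5998 0.1663 0.0817] 0.088
scene cap 101 [366. 235.] [0.5128 0.1234 0.086 ] 0.104
scene plate 654 ((506.4021301269531, 383.028076171875), (69.67207336425781, 181.14207458496094), 79.59539031982422) [[411.0, 365.0], [589.0, 332.0], [602.0, 401.0], [424.0, 434.0]]
scene tall 2402 [205. 234.] [0.718 0.392 0.079] [0.704 0.308 0.02 ] [0.744 0.46  0.13 ]
scene tall 202 [258. 243.] [0.627 0.318 0.089] [0.618 0.3   0.076] [0.64  0.346 0.097]
scene tall 265 [252. 286.] [0.581 0.367 0.03 ] [0.563 0.342 0.02 ] [0.598 0.393 0.036]
scene tall 1334 [273. 329.] [0.462 0.392 0.052] [0.426 0.357 0.02 ] [0.531 0.425 0.097]
scene blue 75 [1.73  0.39  0.127] [1.394 0.369 0.049] [2.036 0.419 0.253]
scene blue 23 [1.356 0.41  0.314] [1.345 0.408 0.29
[... 846 characters left out ...]
119 [286. 218.] [0.631 0.318 0.092] [0.621 0.3   0.083] [0.642 0.344 0.098]
top tall 147 [270. 240.] [0.585 0.365 0.032] [0.568 0.342 0.02 ] [0.599 0.39  0.04 ]
top tall 94 [266. 264.] [0.521 0.378 0.031] [0.51  0.356 0.02 ] [0.533 0.401 0.037]
top tall 595 [261. 285.] [0.463 0.388 0.06 ] [0.429 0.357 0.021] [0.505 0.423 0.097]
top blue 63 [0.59  0.363 0.032] [0.581 0.342 0.024] [0.599 0.385 0.04 ]
top blue 37 [0.518 0.377 0.032] [0.512 0.359 0.026] [0.524 0.396 0.037]
top blue 21 [0.483 0.364 0.045] [0.475 0.358 0.036] [0.488 0.374 0.063]
top blue 33 [0.436 0.379 0.041] [0.431 0.368 0.038] [0.441 0.397 0.045]
[array([ 375.3, -355.9,  -99. ]), 'yaw', np.float64(16.4), 'q6', np.float64(-8.6)]
```

View pics/crop.png

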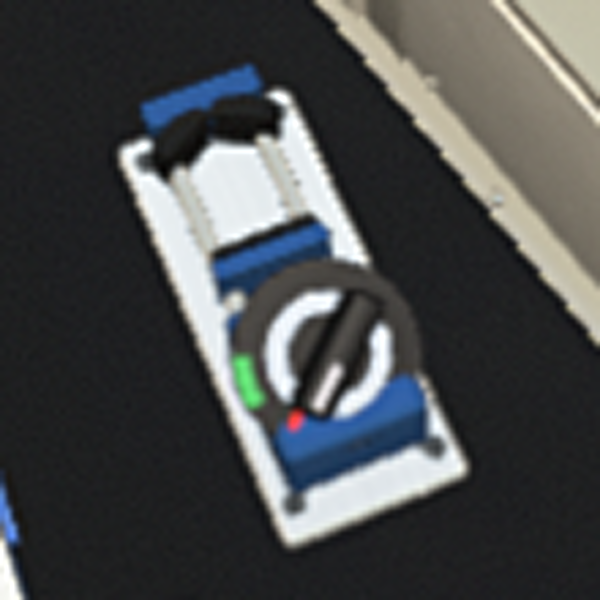

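Scene crop: larger clamp with the V jaw at upper left, knob at lower right, red pointer at about (295,420) and the green band at (245,380), clockwise of it. From the depth, the plate middle is about (0.506, 0.383) and clamp yaw about -10.5°. The bottle is at about (0.602, 0.164). Setting out.

```bash
python3 -m crank '[[[36,-36,-20],-8,0],[[71,-72,-40],-16,0],[[107,-108,-60],-24,0],[[142,-144,-80],-32,0],[[178,-180,-99],-40,0],[[213,-216,-99],-48,0],[[249,-252,-99],-56,0],[[285,-288,-99],-64,0],[[320,-324,-99],-72,0],[[356,-361,-99],-74,0]]' 30
python3 -m crank '[[[0,0,0],0,0],[[0,0,0],0,0]]'
python3 -c "
from h import *
print(rows_for([.602,.164,.30],0))"
```

```text
time: 1.1
eef_pos: [0.4189, -0.2206, 0.33]
tcp_rot: [0.704, 0.71, 0.0, -0.0]
contact_force: [0.6, -1.0, -0.1]
opening: 1.002
finger_force: 0.0
time: 1.3
eef_pos: [0.4188, -0.2216, 0.33]
tcp_rot: [0.704, 0.71, -0.0, -0.0]
contact_force: [0.0, 0.1, -0.6]
opening: 1.0
finger_force: 0.0
[array([383.9, 186.8,  29.8]), 'yaw', np.float64(0.5), 'q6', np.float64(-40.7)]
```

```bash
python3 -m crank '[[[43,21,4],0,0],[[86,42,8],0,0],[[129,63,12],0,0],[[172,84,16],0,0],[[215,105,20],0,0],[[258,126,24],0,0],[[301,147,28],0,0],[[344,168,30],0,0],[[384,187,30],0,0],[[384,187,30],0,0]]'
python3 -m crank '[[[0,0,0],0,0],[[0,0,0],0,0]]'
python3 - <<'E'
from h import *
import pickle
c=cam('wrist');cv2.imwrite('pics/w1.png',c['frame']);pickle.dump(c,open('w1.pkl','wb'))
print(c['o'],c['R'].round(3),c['k1'])
h=cv2.cvtColor(c['frame'],cv2.COLOR_BGR2HSV)
m=((h[...,0]<6)|(h[...,0]>174))&(h[...,1]>150)&(h[...,2]>80)
for A,ce,s,l in blobs(c,m,30):
    p=onplane(c,ce,.085)[0]; print('red',A,ce,s,pts(c,ce),p); 
print(rows_for([p[0],p[1],.019],0))
E
```

```text
time: 2.3
eef_pos: [0.6046, 0.1646, 0.2985]
tcp_rot: [0.704, 0.71, -0.0, -0.001]
contact_force: [0.6, -1.0, -0.1]
opening: 1.002
finger_force: 0.0
time: 2.5
eef_pos: [0.6032, 0.1605, 0.2999]
tcp_rot: [0.706, 0.709, -0.001, -0.0]
contact_force: [0.4, 1.0, -1.1]
opening: 1.001
finger_force: 0.0
[0.60216324 0.23905463 0.44292751] [[ 1.     0.004 -0.   ]
 [ 0.004 -0.951 -0.31 ]
 [-0.002  0.31  -0.951]] -0.031830803556583194
red 359 [320.37604457 206.87465181] [310 196  22  22] [[0.60072174 0.16501422 0.08555253]] [0.60112151 0.16395744 0.085     ]
[array([  3.6,  -1.9, 281.2]), 'yaw', np.float64(0.2), 'q6', np.float64(5.4)]
```

View pics/w1.png

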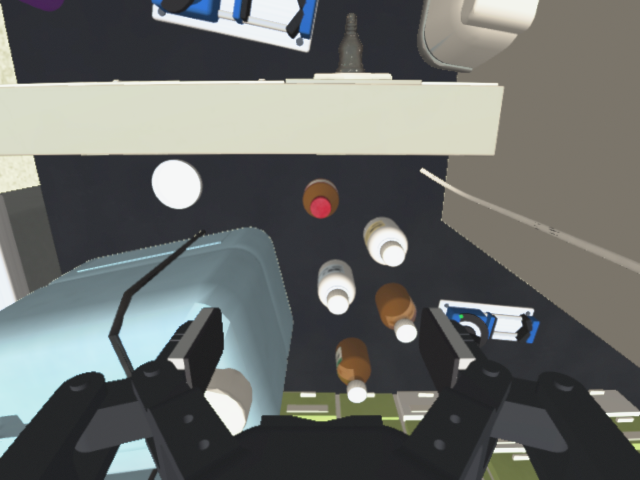

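The wrist view shows the red cap at (320,207), clear of the can and the white bottles, with the clamp at the upper left. Descending.

```bash
python3 -m crank '[[[4,-2,20],0,0],[[4,-2,60],0,0],[[4,-2,100],0,0],[[4,-2,140],0,0],[[4,-2,180],0,0],[[4,-2,215],0,0],[[4,-2,240],0,0],[[4,-2,260],0,0],[[4,-2,270],0,0],[[4,-2,277],0,0]]'
python3 -m crank '[[[0,0,0],0,0],[[0,0,0],0,0],[[0,0,0],0,60],[[0,0,0],0,150],[[0,0,0],0,150],[[0,0,0],0,200],[[0,0,0],0,200],[[0,0,0],0,200]]' 40
python3 -c "
from h import *
print(get_state()['eef_pos'],rows_for([.601,.1645,.021],0))"
```

```text
time: 3.55
eef_pos: [0.601, 0.1654, 0.023]
tcp_rot: [0.705, 0.709, -0.0, -0.0]
contact_force: [1.3, 1.2, 1.1]
opening: 0.998
finger_force: 0.0
time: 4.35
eef_pos: [0.6015, 0.1667, 0.0242]
tcp_rot: [0.705, 0.709, 0.0, 0.0]
contact_force: [-1.3, -0.5, 6.2]
opening: 0.483
finger_force: 40.4
[0.60146659 0.16672891 0.02420839] [array([-2.2, -0.5,  3.2]), 'yaw', np.float64(0.4), 'q6', np.float64(5.8)]
```

```bash
python3 -m crank '[[[0,0,-10],0,200],[[0,0,-45],0,200],[[0,0,-90],0,200],[[0,0,-135],0,200],[[0,0,-180],0,200],[[0,0,-215],0,200],[[0,0,-230],0,200],[[30,-25,-230],-8,200],[[60,-50,-230],-16,200],[[90,-70,-230],-24,200]]'
python3 -m crank '[[[15,-15,0],-8,200],[[34,-30,0],-16,200],[[34,-30,0],-24,200],[[34,-30,0],-32,200],[[34,-30,0],-40,200],[[34,-30,0],-48,200],[[34,-30,0],-56,200],[[34,-30,0],-56,200],[[34,-30,0],-56,200]]'
python3 - <<'E'
from h import *
import pickle
c=cam('wrist');cv2.imwrite('pics/w2.png',c['frame']);pickle.dump(c,open('w2.pkl','wb'))
s=get_state();print(s['eef_pos'],c['o'],s['opening'],rows_for([.5,.3,.25],79.5))
E
```

```text
time: 5.35
eef_pos: [0.5286, 0.2565, 0.2512]
tcp_rot: [0.54, 0.842, -0.001, -0.001]
contact_force: [0.5, 1.4, -1.4]
opening: 0.486
finger_force: 40.9
time: 6.25
eef_pos: [0.4885, 0.2745, 0.2518]
tcp_rot: [0.085, 0.996, -0.0, -0.001]
contact_force: [-0.1, -0.5, -1.1]
opening: 0.484
finger_force: 40.9
[0.48868908 0.27454225 0.25220032] [0.409889   0.28726091 0.39509306] 0.4836189987314998 [array([-6.8, 27. ,  2.2]), 'yaw', np.float64(0.7), 'q6', np.float64(-61.3)]
```

View pics/w2.png

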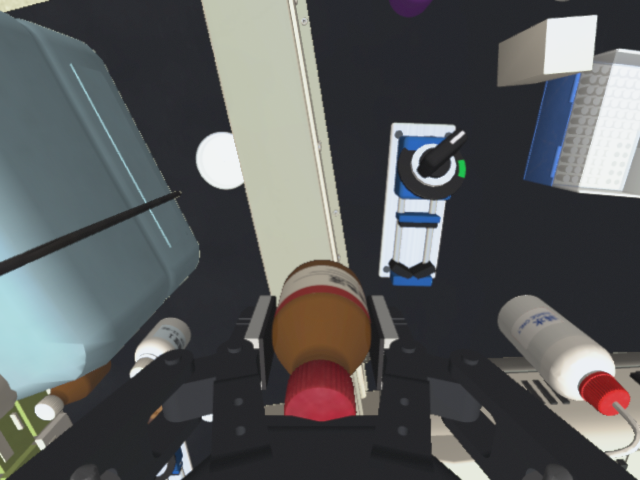

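Wrist view: the bottle is held upright. The clamp lies at (420,205), with its V jaw's black arms at about (411,270), the sliding jaw at (418,218), and the wing from (425,165) to (462,133).

Run:
```python
from h import *
import pickle
c=pickle.load(open('w2.pkl','rb'));f=c['frame'];h=cv2.cvtColor(f,cv2.COLOR_BGR2HSV)
vv,uu=np.mgrid[0:480,0:640]; reg=(uu>370)&(uu<480)&(vv>110)&(vv<295)
P=pts(c,np.c_[uu.ravel(),vv.ravel()]).reshape(480,640,3)
w=reg&(h[...,1]<60)&(h[...,2]>110)&(P[...,2]<.02)
q=onplane(c,np.c_[uu[w],vv[w]],.008)[:,:2].astype(np.float32)*1000
r=cv2.minAreaRect(q);B=cv2.boxPoints(r);print(r,B.round(1).tolist())
# clamp frame from rect
e=[B[(i+1)%4]-B[i] for i in range(4)]; L=max(e,key=np.linalg.norm); L=L*np.sign(L[0]); ang=np.arctan2(L[1],L[0]); ex=np.array([np.cos(ang),np.sin(ang)]);ey=np.array([-ex[1],ex[0]])
o=np.array(r[0])+15*ex; print('ang',np.degrees(ang),'o',o)
np.save('clamp.npy',np.r_[o/1000,ang])
def loc(p): d=p[:,:2]*1000-o; return np.c_[d@ex,d@ey,p[:,2]*1000]
bl=reg&(h[...,0]>100)&(h[...,0]<125)&(h[...,1]>120)
for A,ce,s,l in blobs(c,bl,30):
    Q=loc(pts(c,np.c_[uu[l],vv[l]]));Q2=loc(onplane(c,np.c_[uu[l],vv[l]],.032)); print('blue',A,ce.round(),np.percentile(Q,[3,97],0).round(1).tolist(),np.percentile(Q2,[3,97],0).round(1).tolist())
dk=reg&(h[...,2]<60)
for lo,hi in((15,80),):
  m=dk&(P[...,2]>.02)&(P[...,2]<.045)
  for A,ce,s,l in blobs(c,m,15):
    Q=loc(P[l]);Q2=loc(onplane(c,np.c_[uu[l],vv[l]],.032)); print('dark',A,ce.round(),Q.min(0).round(1),Q.max(0).round(1),Q2.min(0).round(1),Q2.max(0).round(1))
m=reg&(P[...,2]>.085);Q=loc(P[m]);print('wingtop',m.sum(),Q.mean(0),Q.min(0),Q.max(0))
cv2.imwrite('pics/c2.png',cv2.resize(f[115:295,370:480],None,fx=3.3,fy=3.3,interpolation=cv2.INTER_CUBIC))
```

```text
((505.83056640625, 383.89935302734375), (80.25001525878906, 179.96011352539062), 78.44551086425781) [[409.6000061035156, 362.6000061035156], [586.0, 326.6000061035156], [602.0, 405.20001220703125], [425.70001220703125, 441.20001220703125]]
ang -11.554488 o [520.52658653 380.89485645]
blue 437 [417. 142.] [[-90.4, -32.7, 25.4], [-77.5, 3.4, 44.2]] [[-90.4, -33.9, 32.0], [-77.1, 7.9, 32.0]]
blue 257 [404. 190.] [[-51.8, -35.4, 25.3], [-29.4, -14.6, 62.6]] [[-50.7, -34.1, 32.0], [-27.8, -9.9, 32.0]]
blue 386 [418. 218.] [[-8.6, -26.8, 18.5], [-1.2, 15.4, 33.3]] [[-11.4, -27.3, 32.0], [-1.2, 15.1, 32.0]]
blue 421 [411. 281.] [[62.5, -27.4, 0.2], [88.9, 21.7, 33.6]] [[60.7, -28.6, 32.0], [74.5, 17.3, 32.0]]
dark 52 [406. 152.] [-78.3 -35.2  41.6] [-73.4 -22.   44.9] [-78.  -32.7  32. ] [-72.8 -19.3  32. ]
dark 23 [458. 154.] [-78.3  19.6  42.7] [-73.5  26.3  45. ] [-78.   24.5  32. ] [-72.9  30.9  32. ]
dark 105 [418. 224.] [ -0.4 -25.5  27.1] [ 3.1 15.4 32.6] [ -0.8 -26.5  32. ] [ 2.8 14.6 32. ]
dark 403 [412. 270.] [ 48.7 -30.1  20.1] [63.5 20.5 34.1] [ 44.8 -31.9  32. ] [63.5 20.5 32. ]
wingtop 681 [-78.25377643 -25.05560696 130.41790802] [ -90.51475343 -113.89710119   85.00291519] [-60.61913244   7.33004446 395.09306417]
```

View pics/c2.png

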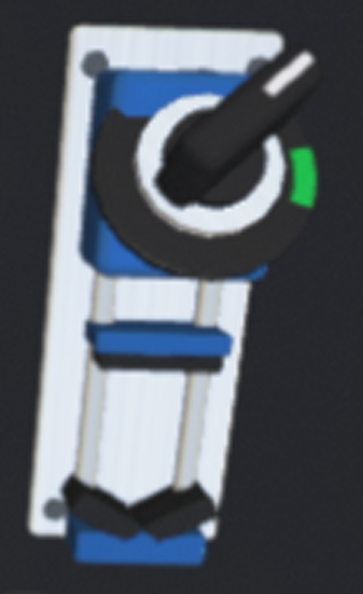

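Crop: V jaw vertex near crop (140,512), sliding jaw's black face at (160,362), wing along (190,180)-(300,70) with the pointer side at upper right. The green band is at (303,178). Getting the V profile from depth.

Run:
```python
from h import *
import pickle
c=pickle.load(open('w2.pkl','rb'));f=c['frame'];h=cv2.cvtColor(f,cv2.COLOR_BGR2HSV)
ang=np.radians(-11.3);ex=np.array([np.cos(ang),np.sin(ang)]);ey=np.array([-ex[1],ex[0]])
o=np.array([520.5,380.9])-5.8*ey; np.save('clamp.npy',np.r_[o/1000,ang]);print(o)
vv,uu=np.mgrid[0:480,0:640]; reg=(uu>370)&(uu<480)&(vv>205)&(vv<295)
P=pts(c,np.c_[uu.ravel(),vv.ravel()]).reshape(480,640,3)
d=P[...,:2]*1000-o; X=d@ex;Y=d@ey;Z=P[...,2]*1000
dk=reg&(h[...,2]<70)&(Z>10)&(Z<40)
for y in range(-24,25,4):
    m=dk&(abs(Y-y)<2); a=m&(X>30)&(Z>29.5); b=m&(X<20)&(Z>29.5); g=m&(X>30)&(Z<28)
    print(y,'V',np.percentile(X[a],[5,95]).round(1) if a.sum() else '', 'lowface',X[g].mean().round(1) if g.sum() else '', 'J',np.percentile(X[b],[5,95]).round(1) if b.sum() else '')
```

```text
[519.36351236 375.21243498]
-24 V [50.5 56.5] lowface 56.5 J 
-20 V [49.6 58.5] lowface 56.9 J [-0.5  2.6]
-16 V [51.2 59.9] lowface 50.8 J [0.6 2.7]
-12 V [53.5 61.6] lowface 53.2 J [0.2 2.6]
-8 V [55.5 62.7] lowface 55.4 J [0.1 2.5]
-4 V [57.4 63.7] lowface 57.7 J [-0.2  2.5]
0 V [60.3 62.3] lowface 60.6 J [-0.   3.4]
4 V [58.8 62.1] lowface 59.2 J [-0.1  3.3]
8 V [56.8 63.7] lowface 56.8 J [-0.3  3.1]
12 V [54.1 61.6] lowface 54.6 J [-0.4  3. ]
16 V [52.5 61.1] lowface 52.5 J [-0.3  2.9]
20 V [50.1 59. ] lowface 50.3 J [0.5 2.8]
24 V [49.9 55.5] lowface 49.1 J
```

```bash
python3 -c "
from h import *
print(rows_for([.5483,.3694,.25],78.7))"
```

```text
[array([-42.7, 103.6,   2. ]), 'yaw', np.float64(1.5), 'q6', np.float64(-61.3)]
```

```bash
python3 -m crank '[[[-15,35,0],1.5,200],[[-30,70,0],1.5,200],[[-42,103,0],1.5,200],[[-42,103,0],1.5,200],[[-42,103,40],1.5,200],[[-42,103,80],1.5,200],[[-42,103,120],1.5,200],[[-42,103,150],1.5,200],[[-42,103,150],1.5,200],[[-42,103,150],1.5,200]]'
python3 -c "
from h import *
print(get_state()['eef_pos'],rows_for([.5483,.3694,.0335],78.7))"
```

```text
time: 7.3
eef_pos: [0.5475, 0.3688, 0.1033]
tcp_rot: [0.097, 0.995, -0.0, -0.0]
contact_force: [0.6, 0.3, 0.2]
opening: 0.482
finger_force: 41.1
[0.54754547 0.36881825 0.10334241] [array([-0.7,  0.8, 69.8]), 'yaw', np.float64(0.1), 'q6', np.float64(-53.6)]
```

```bash
python3 -m crank '[[[-1,1,20],0,200],[[-1,1,40],0,200],[[-1,1,52],0,200],[[-1,1,60],0,200],[[-1,1,65],0,200],[[-1,1,67],0,200],[[-1,1,69],0,200],[[-1,1,70],0,200],[[-1,1,70],0,200],[[-1,1,70],0,200]]'
python3 -c "
from h import *
c=cam('wrist')
print(get_state()['eef_pos'],get_state()['contact_force'])
cv2.imwrite('pics/w3.png',c['frame'])"
```

```text
time: 8.3
eef_pos: [0.5491, 0.3701, 0.0337]
tcp_rot: [0.097, 0.995, 0.0, 0.0]
contact_force: [-0.2, 0.1, -1.0]
opening: 0.482
finger_force: 41.1
[0.54909698 0.37010879 0.03359173] [ 0.04208592  0.53084356 -1.01161148]
```

View pics/w3.png

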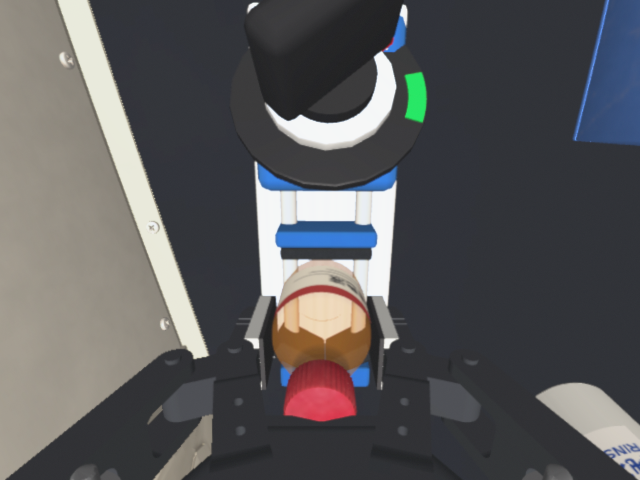

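The wrist view shows the bottle between the V jaw and the sliding jaw, centred to about 1 mm, with a gap to the sliding jaw. Lowering and releasing.

```bash
python3 -m crank '[[[0,0,1.5],0,200],[[0,0,1.5],0,200],[[0,0,1.5],0,110],[[0,0,1.5],0,90],[[0,0,1.5],0,60],[[0,0,1.5],0,0],[[0,0,1.5],0,0],[[0,0,1.5],0,0],[[0,0,-20],0,0],[[0,0,-60],0,0]]'
python3 -m crank '[[[0,0,-40],0,0],[[0,0,-80],0,0],[[0,0,-120],0,0],[[40,0,-120],0,0],[[70,0,-120],0,0],[[70,0,-120],0,0],[[70,0,-120],0,0]]'
cat > look.py <<'E'
import sys
from h import *
import pickle
n=sys.argv[1];c=cam('wrist');pickle.dump(c,open(n+'.pkl','wb'));cv2.imwrite('pics/%s.png'%n,c['frame'])
s=get_state();print(s['time'],s['eef_pos'],c['o'])
E
python3 look.py w4
```

```text
time: 9.35
eef_pos: [0.5461, 0.3686, 0.0896]
tcp_rot: [0.097, 0.995, -0.002, -0.004]
contact_force: [-0.0, 0.6, -0.4]
opening: 0.995
finger_force: 0.0
time: 10.05
eef_pos: [0.4799, 0.3837, 0.2135]
tcp_rot: [0.096, 0.995, 0.0, 0.0]
contact_force: [0.2, -1.2, 0.1]
opening: 1.0
finger_force: 0.0
10.1 [0.48057611 0.38350096 0.2133611 ] [0.40118395 0.39808053 0.35649786]
```

View pics/w4.png

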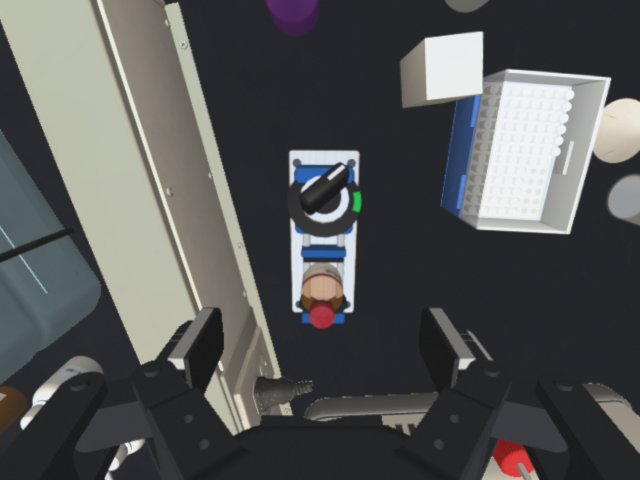

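The wrist view shows the bottle standing alone in the bay at (322,295), and the knob at (325,200) with its wing towards (345,170). Now measuring the knob in its tilted frame.

```bash
cat > knob.py <<'E'
import sys,pickle
from h import *
c=pickle.load(open(sys.argv[1]+'.pkl','rb'))
cl=np.load('clamp.npy');ang=cl[2]
ex=np.array([np.cos(ang),np.sin(ang),0]);ey=np.array([-ex[1],ex[0],0]);ez=np.array([0,0,1.])
a=np.cos(np.pi/6)*ez-.5*ex; u=np.cos(np.pi/6)*ex+.5*ez
vv,uu=np.mgrid[0:480,0:640]
P=pts(c,np.c_[uu.ravel(),vv.ravel()]).reshape(480,640,3)
d=(P-[cl[0],cl[1],0])*1000; U,V,A,X=d@u,d@ey,d@a,d@ex
h=cv2.cvtColor(c['frame'],cv2.COLOR_BGR2HSV)
reg=(X>-120)&(X<-10)&(abs(V)<45)&(P[...,2]>.015)&(P[...,2]<.12)
t=np.percentile(A[reg],99.5)
w=reg&(A>t-5); print('top A',t,'n',w.sum())
q=np.c_[U[w],V[w]].astype(np.float32); r=cv2.minAreaRect(q); print('wing rect',r)
m=q.mean(0);_,_,vt=np.linalg.svd(q-m,full_matrices=False); th=np.degrees(np.arctan2(vt[0,1],vt[0,0])); print('wing mean',m,'dir(u->v)',th)
g=reg&(h[...,0]>45)&(h[...,0]<80)&(h[...,1]>100)
red=reg&((h[...,0]<8)|(h[...,0]>172))&(h[...,1]>120)&(h[...,2]>60)&(A<t-10)
ring=reg&(h[...,1]<50)&(h[...,2]>150)&(A<t-20)
for nme,k in(('green',g),('red',red),('ring',ring)):
    if k.sum()>2: print(nme,k.sum(),'U,V,A',U[k].mean().round(1),V[k].mean().round(1),A[k].mean().round(1),'px',uu[k].mean().round(),vv[k].mean().round(),'span',np.ptp(U[k]).round(1),np.ptp(V[k]).round(1))
cu,cv=r[0]; G=np.array([cl[0],cl[1],0])+ (cu*u+cv*ey+(t-13)*a)/1000; print('grip from wing top',G)
if g.sum()>2: print('green angle',np.degrees(np.arctan2(V[g].mean()-cv,U[g].mean()-cu)))
if red.sum()>2: print('red angle',np.degrees(np.arctan2(V[red].mean()-cv,U[red].mean()-cu)))
E
python3 knob.py w4; python3 knob.py w2
```

```text
top A 118.87998553280738 n 915
wing rect ((-28.600353240966797, 2.162160873413086), (13.982597351074219, 45.285064697265625), 42.15383529663086)
wing mean [-27.716629    1.9531126] dir(u->v) -48.152603
green 176 U,V,A -27.8 31.5 76.0 px 357.0 201.0 span 20.2 8.6
ring 711 U,V,A -17.5 5.9 67.8 px 328.0 214.0 span 61.1 50.5
grip from wing top [0.44358496 0.39255939 0.07739458]
green angle 88.40109671795472
top A 118.69489118378159 n 723
wing rect ((-28.888948440551758, 1.3916034698486328), (13.948969841003418, 46.4367790222168), 42.21022033691406)
wing mean [-27.40185      0.22453049] dir(u->v) -48.145958
green 128 U,V,A -27.7 31.1 76.0 px 461.0 168.0 span 20.4 7.8
ring 781 U,V,A -20.8 -0.8 67.5 px 427.0 176.0 span 71.2 50.1
grip from wing top [0.44327964 0.39183461 0.07708999]
green angle 87.64477958142703
```

```bash
python3 -c "
from h import *
print(rows_for([.4417,.3925,.072],34.9), get_state()['wrist_torque'])"
```

```text
[array([ 40. ,   1.3, 141.3]), 'yaw', np.float64(44.0), 'q6', np.float64(-49.7)] [ 0.01915251 -0.04940427 -0.03199946]
```

```bash
python3 -m crank '[[[20,1,0],8,0],[[40,1,0],16,0],[[40,1,10],24,0],[[40,1,30],32,0],[[40,1,50],40,0],[[40,1,70],44,0],[[40,1,85],44,0],[[40,1,90],44,0],[[40,1,90],44,0],[[40,1,90],44,0]]' 25
python3 -c "
from h import *
print(rows_for([.4417,.3925,.072],34.9))"
```

```text
time: 11.1
eef_pos: [0.442, 0.3925, 0.1242]
tcp_rot: [0.463, 0.887, 0.001, 0.0]
contact_force: [0.2, 0.1, 1.1]
opening: 1.002
finger_force: 0.0
[array([ 0.2, -0.4, 52.2]), 'yaw', np.float64(-0.0), 'q6', np.float64(-3.1)]
```

```bash
python3 -m crank '[[[0,0,20],0,0],[[0,0,40],0,0],[[0,0,52],0,0],[[0,0,52],0,0],[[0,0,52],0,60],[[0,0,52],0,120],[[0,0,52],0,160],[[0,0,52],0,200],[[0,0,52],0,255],[[0,0,52],0,255]]' 25
cat > st.py <<'E'
from h import *
s=get_state();T=R.from_quat(s['tcp_rot']).as_matrix()
print(s['time'],s['eef_pos'].round(4),'yang',np.degrees(np.arctan2(T[1,1],T[0,1])).round(1),'F',s['contact_force'].round(1),'M',s['wrist_torque'].round(3),'op',round(s['opening']*85,1),'ff',s['finger_force'])
E
python3 st.py
```

```text
time: 12.1
eef_pos: [0.4428, 0.3931, 0.0727]
tcp_rot: [0.463, 0.887, 0.002, 0.001]
contact_force: [2.1, 1.1, 2.1]
opening: 0.209
finger_force: 23.6
12.1 [0.4428 0.3931 0.0727] yang 34.9 F [2.1 1.1 2.1] M [ 0.323 -0.66   0.107] op 17.8 ff 23.61341403942788
```

```bash
python3 -m crank '[[[0,0,0],4,255],[[0,0,0],8,255],[[0,0,0],12,255],[[0,0,0],16,255],[[0,0,0],20,255]]' >/dev/null; python3 st.py
python3 -m crank '[[[0,0,0],4,255],[[0,0,0],8,255],[[0,0,0],12,255],[[0,0,0],16,255],[[0,0,0],20,255]]' >/dev/null; python3 st.py
python3 -m crank '[[[0,0,0],4,255],[[0,0,0],8,255],[[0,0,0],12,255]]' >/dev/null; python3 st.py
```

```text
12.6 [0.4428 0.3944 0.073 ] yang 14.8 F [1.6 2.7 4.3] M [ 0.748 -0.873  0.334] op 17.8 ff 41.974440179765224
13.1 [0.4429 0.3938 0.0741] yang -5.2 F [-1.7  0.7  9.1] M [ 0.191 -0.273  0.356] op 17.7 ff 44.3858067272231
13.4 [0.4426 0.3934 0.0747] yang -17.2 F [-3.6  0.1 11.5] M [ 0.004 -0.062  0.248] op 18.1 ff 38.99621204473078
```

```bash
cat > ang.py <<'E'
import sys,pickle
from h import *
cl=np.load('clamp.npy');ang=cl[2]
ex=np.array([np.cos(ang),np.sin(ang),0]);ey=np.array([-ex[1],ex[0],0]);ez=np.array([0,0,1.])
a=np.cos(np.pi/6)*ez-.5*ex; u=np.cos(np.pi/6)*ex+.5*ez
cu,cv=-28.7,1.8
vv,uu=np.mgrid[0:480,0:640]
for n in sys.argv[1:]:
    c=cam(n); P=pts(c,np.c_[uu.ravel(),vv.ravel()]).reshape(480,640,3)
    d=(P-[cl[0],cl[1],0])*1000;U,V,A=d@u-cu,d@ey-cv,d@a
    h=cv2.cvtColor(c['frame'],cv2.COLOR_BGR2HSV);reg=(np.hypot(U,V)<42)&(A>60)&(A<95)
    g=reg&(h[...,0]>45)&(h[...,0]<80)&(h[...,1]>100)
    r=reg&((h[...,0]<8)|(h[...,0]>172))&(h[...,1]>120)&(h[...,2]>60)
    for k,m in(('green',g),('red',r)):
        if m.sum()>2:
            t=np.degrees(np.arctan2(V[m],U[m])); print(n,k,m.sum(),'ang',np.percentile(t,[2,50,98]).round(1),'rad',np.hypot(U[m],V[m]).mean().round(1))
    bl=(h[...,0]>100)&(h[...,0]<125)&(h[...,1]>120);X=d@ex;Z=P[...,2]*1000;Y=d@ey
    b=bl&(X>-15)&(X<25)&(abs(Y)<25)&(Z>24)&(Z<38); print(n,'jaw blue X',b.sum(),np.percentile(X[b],[5,95]).round(1) if b.sum() else '')
E
python3 ang.py wrist scene top
```

```text
wrist green 507 ang [23.8 41.  58.3] rad 29.7
wrist red 123 ang [82.3 86.2 97.7] rad 25.1
wrist jaw blue X 1249 [-0.6  6.4]
scene green 33 ang [26.4 43.2 57.3] rad 30.8
scene red 9 ang [79.3 83.8 88.8] rad 26.3
scene jaw blue X 28 [-0.   7.8]
top jaw blue X 37 [3.8 9.4]
```

```bash
python3 -m crank '[[[0,0,0],3,255],[[0,0,0],6,255],[[0,0,0],9,255],[[0,0,0],12,255],[[0,0,0],15,255]]' >/dev/null; python3 st.py
python3 -m crank '[[[0,0,0],3,255],[[0,0,0],6,255]]' >/dev/null; python3 st.py
python3 -m crank '[[[0,0,0],3,255],[[0,0,0],6,255]]' >/dev/null; python3 st.py
python3 -m crank '[[[0,0,0],3,255],[[0,0,0],6,255]]' >/dev/null; python3 st.py
python3 ang.py wrist
```

```text
14.05 [0.442  0.3932 0.0751] yang -32.1 F [-5.7 -1.8 14.3] M [-0.289  0.513  0.359] op 17.9 ff 31.555326848756522
14.25 [0.4416 0.3932 0.0752] yang -38.1 F [-6.1 -2.3 16.8] M [-0.314  0.729  0.399] op 17.6 ff 27.65353459515609
14.45 [0.4413 0.3932 0.0754] yang -44.1 F [-8.3 -2.8 17.6] M [-0.272  0.985  0.387] op 18.0 ff 24.278620197437704
14.65 [0.441  0.3933 0.0755] yang -50.1 F [-8.8 -1.5 17.8] M [-0.228  1.1    0.335] op 17.7 ff 23.899550903588533
wrist green 498 ang [15.2 32.7 50.2] rad 29.7
wrist red 129 ang [51.7 55.5 66.6] rad 25.3
wrist jaw blue X 1377 [0.5 7.9]
```

Run:
```python
from h import *
cl=np.load('clamp.npy');ang=cl[2];ex=np.array([np.cos(ang),np.sin(ang)]);ey=np.array([-ex[1],ex[0]])
for n in('scene','top','wrist'):
    c=cam(n);h=cv2.cvtColor(c['frame'],cv2.COLOR_BGR2HSV)
    m=((h[...,0]<6)|(h[...,0]>174))&(h[...,1]>150)&(h[...,2]>80)
    for A,ce,s,l in blobs(c,m,10):
        p=onplane(c,ce,.09)[0]
        q=(p[:2]-cl[:2])*1000
        if abs(q[0]-36)<20 and abs(q[1])<20: print(n,A,s,'cap local',(q@ex).round(1),(q@ey).round(1),pts(c,ce)[0,2].round(4))
c=cam('scene');cv2.imwrite('pics/c5.png',cv2.resize(c['frame'][245:365,205:325],(720,600) ,interpolation=cv2.INTER_CUBIC))
```

```text
top 20 [264 244   5   6] cap local 40.0 2.9 0.0895
wrist 3627 [528 123  75  63] cap local 35.1 1.1 0.0928
```

View pics/c5.png

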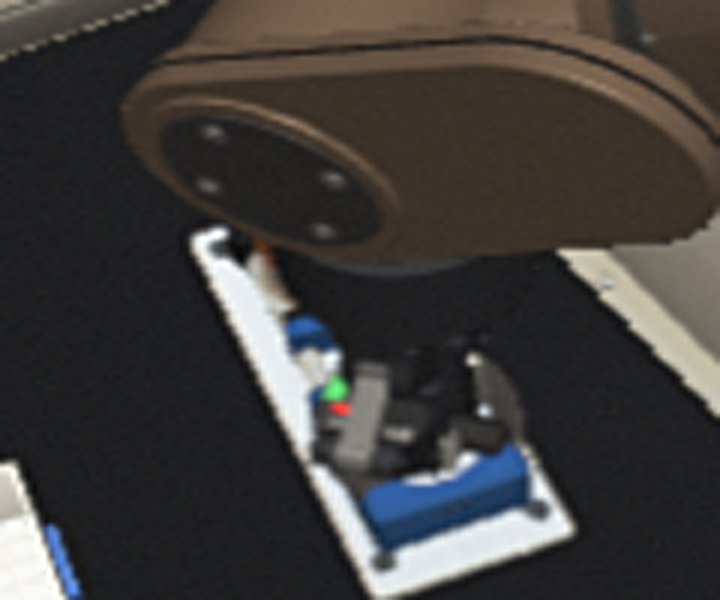

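The scene crop shows the bottle in the clamp behind the arm, and the red pointer at (340,408) just short of the green band at (335,385). The knob is at about 22°, so about 24° more.

```bash
python3 -m crank '[[[0,0,0],4,255],[[0,0,0],8,255],[[0,0,0],12,255],[[0,0,0],16,255],[[0,0,0],20,255],[[0,0,0],24,255],[[0,0,0],24,255]]' >/dev/null; python3 st.py;python3 ang.py wrist
```

```text
15.6 [0.4407 0.3938 0.0752] yang -74.1 F [-8.6  0.4 16.8] M [-0.213  1.032  0.164] op 15.7 ff 24.18961389310425
wrist green 480 ang [15.6 32.4 51. ] rad 30.0
wrist red 110 ang [26.2 30.1 39. ] rad 25.1
wrist jaw blue X 1408 [0.7 8.1]
```

```bash
python3 -m crank '[[[0,0,0],0,190],[[0,0,0],0,150],[[0,0,0],0,100],[[0,0,0],0,0],[[0,0,0],0,0],[[0,0,0],0,0],[[0,0,-30],0,0],[[0,0,-75],0,0],[[0,0,-120],0,0],[[0,0,-120],0,0]]'; python3 -m crank '[[[30,0,-30],-8,0],[[30,0,-30],-16,0],[[30,0,-30],-24,0],[[30,0,-30],-24,0],[[30,0,-30],-24,0]]' >/dev/null
python3 look.py w6; python3 ang.py wrist; python3 knob.py w6
```

```text
time: 16.65
eef_pos: [0.445, 0.3947, 0.2]
tcp_rot: [0.99, 0.138, 0.007, -0.003]
contact_force: [0.9, 1.3, 0.0]
opening: 1.003
finger_force: 0.0
17.2 [0.46977797 0.40028779 0.22067825] [0.53002797 0.45014221 0.36363134]
wrist green 152 ang [18.4 36.4 54.6] rad 29.8
wrist red 32 ang [29.3 33.7 42.9] rad 24.5
wrist jaw blue X 368 [1.1 8. ]
top A 118.65571019085763 n 570
wing rect ((-28.76592254638672, 1.7145462036132812), (45.2824592590332, 14.05135726928711), 33.13824462890625)
wing mean [-25.850193    2.7213461] dir(u->v) -146.68864
green 152 U,V,A -5.1 19.2 76.1 px 328.0 212.0 span 16.0 18.2
red 30 U,V,A -8.4 15.7 79.2 px 326.0 218.0 span 8.8 4.2
ring 831 U,V,A -17.0 3.8 62.7 px 334.0 223.0 span 49.0 56.9
grip from wing top [0.44346661 0.39212657 0.07711757]
green angle 36.562148149619524
red angle 34.498006108102885
```

View pics/w6.png

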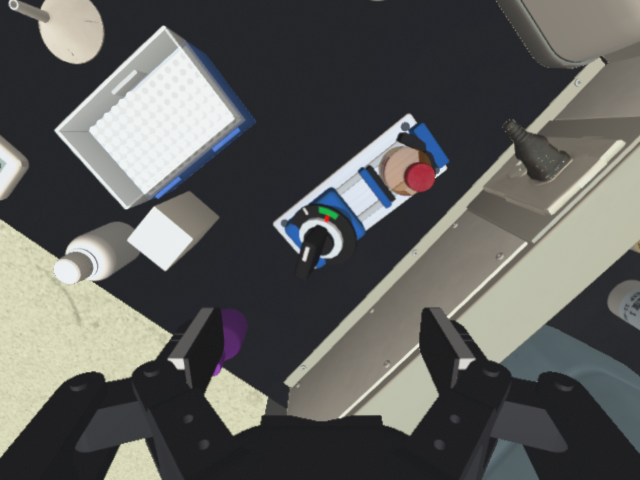

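The wrist view shows the bottle upright and clamped at (410,170). The red pointer at (326,218) is in the middle of the green band at (328,212), about 47° of extra turn, and the robot is clear.

```bash
python3 -c "
from plant import ctrl
print(ctrl.sign_off())"
```

```text
the job is handed in; nothing more can be done
None
```

The red-capped bottle stands upright in the clamp bay, gripped by the jaw. The knob is about 0.83 rad (an eighth turn is 0.785) past the pinch, with the red pointer in the green band; I handed the job in after about 17 s on the robot's clock.

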